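# Seat a wafer cassette in its locating nest by pushing

### The job

Without lifting or tipping it, gently push the white wafer cassette along the bench until it sits flush against both stop bars of the aluminium corner nest, its long side along the short bar. Then push the red-ended latch arm round until it is fully shut across the cassette's near end. Leave the other things on the bench where they are.

Things in the scene. Friction and masses are not known exactly. Their poses are not given: they have to be found in the camera images.
- cassette: White open-topped wafer cassette with dark wafers, loose, 0.1-0.25 kg, 85 (x) x 67 (y) x 58 mm high; origin at the centre of its underside, z up. Long side walls (y = +-34 mm) flat from 2 to 54 mm height; each end (x = +-42.5 mm) is closed between them only by an 18 mm high cross wall: push there. x starts within 0.5 rad of world x; either end may face the back bar. Slides with about 1 N.
- nest: Fixed aluminium corner nest, turned up to 0.2 rad. Origin: inside corner of its two stop bars, bench height, z up. Back bar: stop face x = 0, y = -120 to 20 mm; side bar: stop face y = 0, x = -80 to 0 mm; both 20 mm thick, 25 mm high. Seated, the cassette fills x = -85 to 0, y = -67 to 0: centre (-42.5, -34) mm, its x along nest x. Latch foot (32 x 26 x 6 mm high) centred at (-94.5, 18) mm.
- latch (a joint): Latch arm hinge (rad) about the vertical through latch_pivot, counterclockwise from above as it grows. 0 to 0.25 at the start = open; 1.78 = fully shut, hard stop. At q the arm points from the pivot at q + 2.93 rad counterclockwise from nest x: 0.21 is along nest -x, 1.78 along nest -y, 1.5 mm clear of the seated cassette's end. Stays where left; about 1 N at its end turns it.
- latch_pivot (a point): Pivot of the latch arm, at (-92.5, 18) mm in the nest's frame and 14 mm above the bench.
- latch_end (a point): Outer end of the latch arm, in the middle of its cross-section, 66 mm from the pivot and 14 mm above the bench. The arm is a grey bar with a red end, 12 mm wide, from 7 to 21 mm above the bench.
- tray_corner (a point): Top of the near left corner of the fixed grey parts tray to the right of the work; from here its left rim runs 207 mm straight away from the robot (world +x). The rim is 19 mm high: keep fingertips to the left of it.
- puck: White round plastic puck, 43 mm across, 11 mm high, loose; origin under its centre. Leave alone.
- beaker: Empty glass beaker, 64 mm across, 83 mm high, loose; origin under its centre. Leave alone.
- amber_bottle: Small cream-coloured bottle with a black cap, 48 mm across, 92 mm high, loose; origin under its centre. Leave alone.
- shipper: Round blue wafer shipper, 109 mm across, 16 mm high, loose; origin under its centre. Leave alone.
- pen: Pen lying flat, 11 x 145 x 9 mm, loose; origin under its centre. Leave alone.
- dish: Covered glass dish, 64 mm across, 14 mm high, loose; origin under its centre. Leave alone.

How it is judged:
By the outcome, as a careful person would: the job done as asked, in the order asked, and still so for the second after the job is handed in, with the robot touching nothing.
It also fails if it takes over 72 s, if anything falls off the work surface, if the arm or the gripper's body presses on something with over 40 N, if the wrist force passes 120 N, or if a joint passes its speed limit or range.

### The arm

A 7-joint arm with a two-finger parallel gripper is mounted at the origin on a cart in front of the work surface, level with it; the furniture and walls round the work are solid. World frame = base frame: x ahead of the robot, y to its left, z up, the work surface at z = 0. Lengths are in mm, angles in rad, forces in N, time in s.
With the tool pointing down it reaches from about 400 to 900 mm from the base axis. Payload 5.6 kg.
Tool frame: the origin (TCP) lies midway between the tips of the shut fingers; the grasp point (between the pads) lies 19 mm behind it; x points along the fingers, y is the direction in which the jaws open and shut, and the axes are right-handed (so a half turn about x gives the same grasp; the last joint's range is limited). The gripper opens to 92 mm and grips with 3 to 60 N. Pads are 20 mm wide; open, the fingers measure 128 mm over their backs; the gripper's body (75 mm by 189 mm) begins 69 mm behind the grasp point.
Start: joints at [1.185, 0.468, -0.012, 1.603, 0.006, 1.071, -0.056], TCP at [218.441, -612.203, 214.592] pointing down, gripper open.
Joint ranges: [-2.53, 2.53], [-0.31, 2.02], [-1.57, 1.55], [0.28, 2.44], [-1.29, 4.43], [0.15, 1.84], [-2.92, 2.92]. Speed limits (rad/s): [2.57, 2.57, 3.14, 3.14, 3.14, 3.14, 3.14].

### API

Orientations are given as a rotation vector (axis times angle).
In Python, from cell import robot, grip, kin, viewer gives the robot as it stands. Calls block until the motion is done:
- robot.movep(position, orientation): joint-space move of the TCP to a pose.
- robot.servo_line(position, feed=150, rotation=None): straight line of the TCP; rotation=None keeps the orientation; feed is the mean speed in mm/s.
- robot.goto_joints(angles): joint-space move.
- grip(opening, newtons=None): opening from 0.0 (shut) to 1.0 (fully open); newtons is the grip in N (None keeps the last); returns when the fingers have stopped.
- robot.hold(seconds).
- kin.ik(position, orientation): joint angles nearest the present ones, or None.
- robot.observe(): the state.
- viewer.read_camera(name): name is "scene" or "top"; returns the picture (480x640x3 uint8, red, green, blue); there is no depth.
- viewer.camera_info(name): a dict with "camera_matrix" (3x3 intrinsics, pixels), "R" (3x3) and "t" (3): a world point X has camera coordinates R X + t. Camera axes: x right, y down, z forward; pixel columns grow to the right and rows downward; lengths in mm; the calibration is good to about 2 mm. A picture is of the moment at which its call begins. camera_info takes no time and is no camera call.
A pose or a line that the arm cannot do raises robot.IKError and nothing moves.
- robot.job_done(): hands the job in, once; it reports no verdict.
Trained networks look in the newest picture that a camera, given by its name, has taken for a name from the list of things; names that differ only in an ending like _2 or _b are one class to them, and where a whole thing is asked for, a point or a joint stands for the part that bears it (a point fixed in the world has none). Each returns a list of dicts, best first, with "confidence" (0 to 1); they miss things now and then, are a little off and sometimes report something else, mostly with a low value. They report only what shows in the picture. A call takes as long as a camera call.
- viewer.silhouettes(name, camera): "mask" (480x640 bool, what is visible of it).
- viewer.pinpoint(name, camera): "at" ([x, y, z] in mm, in the coordinates of the camera as it stood for that picture, good to about 4 mm: a listed point, or the origin of a listed thing).
The state is a dict: "t": time; "joints": joint angles; "joint_velocities": joint speeds; "joint_torque": joint torques, N m; "tcp_pos": TCP position; "tcp_rot": TCP orientation; "contact_force": force on the tool from outside, world axes, zero at the start; "wrist_torque": the same for the moment, N m; "grip_width": opening from 0.0 (shut) to 1.0 (fully open).
Only numpy, scipy, OpenCV 4.12 (cv2) and the standard library are available. Lean on these libraries where they do the work, as an engineer would, in place of code of your own. Each camera call takes 0.05 s, during which the arm holds its last target. There are 200 camera calls.

## Working session

There is one attempt and no reset: what is moved stays moved. The work goes in short steps, each a Python script; the robot and the scene stay as the last script left them, time stands still between calls to the robot, and variables do not carry over. Pictures are saved under pics/ and viewed, about 8 in all and at most 12, crops included, and the job is handed in when it is done.

```bash
ls; mkdir -p pics
cat > h.py <<'E'
import numpy as np, cv2
from cell import robot, grip, kin, viewer
def cam(c):
    i=viewer.camera_info(c); return np.array(i["camera_matrix"]),np.array(i["R"]),np.array(i["t"])
def ray(c,u,v,z):
    K,R,t=cam(c); d=R.T@np.linalg.solve(K,[u,v,1]); o=-R.T@t
    return o+d*(z-o[2])/d[2]
def proj(c,X):
    K,R,t=cam(c); p=K@(R@np.asarray(X,float)+t); return p[:2]/p[2]
def snap(c,name):
    im=viewer.read_camera(c); cv2.imwrite(f"pics/{name}.png",im[:,:,::-1]); return im
def pin(n,c):
    K,R,t=cam(c); return [(np.round(R.T@(np.array(d["at"])-t),1),round(d["confidence"],2)) for d in viewer.pinpoint(n,c)]
E
python3 - <<'E'
from h import *
a=snap("scene","s0");b=snap("top","t0")
for c in("scene","top"):
    K,R,t=cam(c);print(c,K[0,0],-R.T@t)
    for n in "cassette nest latch latch_pivot latch_end tray_corner puck beaker amber_bottle shipper pen dish".split():
        try: print(c,n,pin(n,c)[:2])
        except Exception as e: print(n,e)
print(robot.observe())
E
```

```text
pics
scene 557.0130727456656 [ 119.26782168  746.7248404  1024.69108774]
scene cassette [(array([ 4.723e+02,  8.960e+01, -4.000e-01]), 0.73), (array([388.8, 329. ,   1. ]), 0.67)]
scene nest [(array([640.7, 225.5,  -1. ]), 0.83)]
latch it knows: amber_bottle, beaker, cassette, dish, latch_end, latch_pivot, nest, pen, puck, shipper, tray_corner
scene latch_pivot [(array([550.6, 236.6,  12.6]), 0.67)]
scene latch_end [(array([487.1, 232. ,  18.7]), 0.71)]
scene tray_corner [(array([485. , -27.5,  21. ]), 0.56), (array([ 417.2, -105. ,   -0.7]), 0.19)]
scene puck [(array([761.7,   3.8,  -2.2]), 0.75)]
scene beaker [(array([642.8, 356.9,  -2.8]), 0.84)]
scene amber_bottle [(array([7.530e+02, 2.059e+02, 2.000e-01]), 0.89)]
scene shipper [(array([ 415.4, -105.5,    1.4]), 0.73), (array([761.1,   3.7,  -0.8]), 0.47)]
scene pen [(array([389.8, 330.7,   3.5]), 0.57), (array([ 417.6, -106. ,    2.9]), 0.33)]
scene dish [(array([775. , 120.6,  -0.9]), 0.61), (array([388.7, 325.9,   2.6]), 0.39)]
top 449.6284401961584 [512.46121031 112.57296589 910.79084598]
top cassette [(array([468.2,  89.6,  
[... 718 characters left out ...]
 array([ 1.18497986,  0.46748521, -0.01161269,  1.60267558,  0.00596904,
        1.0713922 , -0.05628259]), 'joint_velocities': array([ 3.04676930e-04,  6.13790104e-04,  1.63196581e-03, -4.92031133e-05,
        3.03762154e-04,  3.88457978e-04,  5.23010494e-04]), 'joint_torque': array([ 2.06618620e-04, -5.20411313e+01, -1.23905746e-02, -2.44052750e+01,
       -5.66899509e-02,  1.13629043e-02, -8.97197367e-06]), 'tcp_pos': array([ 218.47524343, -612.20844363,  214.61208937]), 'tcp_rot': array([ 2.03527774,  0.35218214, -2.03525751]), 'contact_force': array([-0.37867737,  0.87527702, -0.13817527]), 'wrist_torque': array([ 0.06539695, -0.02607864,  0.0169627 ]), 'grip_width': 1.0026897287267464}
```

View pics/t0.png

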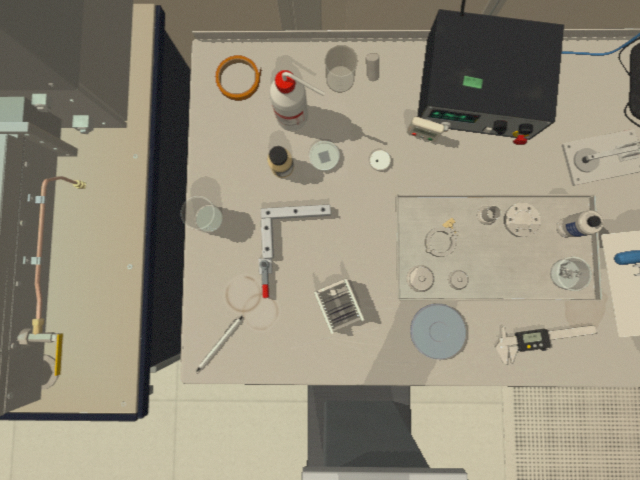

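View pics/s0.png

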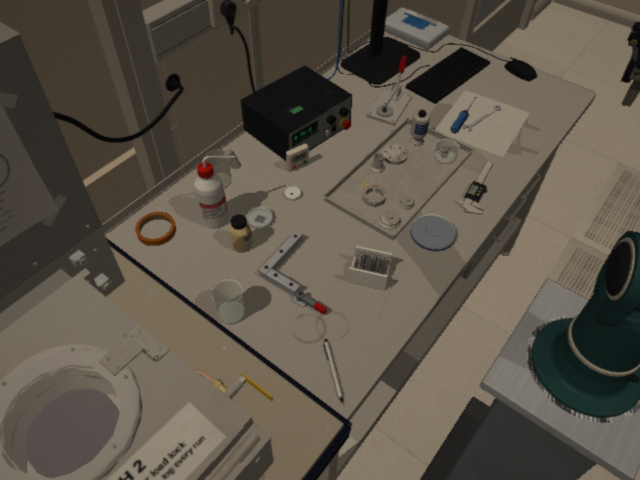

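The top view shows the nest corner at about (265,213), with the back bar running right to (330,210). The latch pivot is at about (266,263), its red end at (265,295), and the cassette is at (340,305), tilted. The scene view agrees with this. Next I'll refine the poses by fitting silhouettes.

```bash
cat >> h.py <<'E'
from scipy.optimize import minimize
def box(x0,x1,y0,y1,z0,z1): return np.array([[x,y,z] for x in(x0,x1) for y in(y0,y1) for z in(z0,z1)],float)
NEST=[box(0,20,-120,20,0,25),box(-80,0,0,20,0,25),box(-110.5,-78.5,5,31,0,6)]
CAS=[box(-42.5,42.5,-33.5,33.5,0,58)]
def w(pose,P):
    x,y,a=pose; c,s=np.cos(a),np.sin(a); P=np.atleast_2d(P)
    return np.c_[x+c*P[:,0]-s*P[:,1], y+s*P[:,0]+c*P[:,1], P[:,2] if P.shape[1]>2 else 0*P[:,0]]
S=4
def render(c,model,pose):
    m=np.zeros((480*S,640*S),np.uint8)
    for b in model:
        p=np.array([proj(c,X) for X in w(pose,b)])
        cv2.fillConvexPoly(m,cv2.convexHull(np.round(((p+.5)*S-.5)*16).astype(np.int32)),1,shift=4)
    return m>0
def fit(name,model,p0,cams=("scene","top"),show=None):
    """fit pose (x,y,yaw) of name to silhouettes in newest pictures"""
    M={}
    for c in cams:
        L=viewer.silhouettes(name,c)
        L=[d for d in L if render(c,model,p0)[::S,::S][d["mask"]].any()]
        if L: M[c]=cv2.resize(L[0]["mask"].astype(np.float32),None,fx=S,fy=S,interpolation=cv2.INTER_LINEAR)>.5
    out={}
    for k in [tuple(M)]+[(c,) for c in M]:
        def cost(q):
            p=[q[0],q[1],q[2]/50]; t=0
            for c in k:
                r=render(c,model,p); t+=1-(r&M[c]).sum()/(r|M[c]).sum()
            return t/len(k)
        q0=np.array([p0[0],p0[1],p0[2]*50])
        r=minimize(cost,q0,method="Nelder-Mead",options=dict(initial_simplex=q0+np.vstack([np.zeros(3),np.eye(3)*6]),xatol=.1,fatol=1e-4,maxfev=120))
        out[k]=np.array([r.x[0],r.x[1],r.x[2]/50]); print(name,k,np.round(out[k],3),"1-IoU",round(r.fun,3))
    return out
def overlay(c,items,fn,ctr,half=(70,52),s=5):
    im=cv2.cvtColor(viewer.read_camera(c),cv2.COLOR_RGB2BGR); u,v=np.round(proj(c,ctr)).astype(int)
    x0,y0=max(u-half[0],0),max(v-half[1],0)
    cr=cv2.resize(im[y0:y0+2*half[1],x0:x0+2*half[0]],None,fx=s,fy=s,interpolation=cv2.INTER_CUBIC)
    for model,pose,col in items:
        for b in model:
            p=np.array([proj(c,X) for X in w(pose,b)]); p=(p-[x0,y0]+.5)*s-.5
            for i in range(8):
                for j in (1,2,4):
                    if not i&j: cv2.line(cr,tuple(np.round(p[i]).astype(int).tolist()),tuple(np.round(p[i|j]).astype(int).tolist()),col,1)
    cv2.imwrite(f"pics/{fn}.png",cr)
E
time python3 - <<'E'
from h import *
viewer.read_camera("scene");viewer.read_camera("top")
n=fit("nest",NEST,[641,227,.07]); c=fit("cassette",CAS,[470,90,.33])
n=list(n.values())[0];c=list(c.values())[0]
overlay("top",[(NEST,n,(0,255,0)),(CAS,c,(255,0,255))],"ov1",[560,150,0])
overlay("scene",[(NEST,n,(0,255,0)),(CAS,c,(255,0,255))],"ov2",[560,150,0])
E
```

```text
Traceback (most recent call last):
  File "h.py", line 43, in fit
    r=minimize(cost,q0,method="Nelder-Mead",options=dict(initial_simplex=q0+np.vstack([np.zeros(3),np.eye(3)*6]),xatol=.1,fatol=1e-4,maxfev=120))
  File "h.py", line 40, in cost
    r=render(c,model,p); t+=1-(r&M[c]).sum()/(r|M[c]).sum()
  File "h.py", line 25, in render
    p=np.array([proj(c,X) for X in w(pose,b)])
                ~~~~^^^^^
  File "h.py", line 9, in proj
    K,R,t=cam(c); p=K@(R@np.asarray(X,float)+t); return p[:2]/p[2]
          ~~~^^^
  File "h.py", line 4, in cam
    i=viewer.camera_info(c); return np.array(i["camera_matrix"]),np.array(i["R"]),np.array(i["t"])
ValueError: time passes only in moves, steps and waits

real	0m3.633s
user	0m1.901s
sys	0m0.130s
```

```bash
sed -i 's/^def cam(c):/from functools import lru_cache\n@lru_cache\ndef cam(c):/' h.py
time python3 - <<'E'
from h import *
viewer.read_camera("scene");viewer.read_camera("top")
n=fit("nest",NEST,[641,227,.07]); c=fit("cassette",CAS,[470,90,.33])
n=list(n.values())[0];c=list(c.values())[0]
overlay("top",[(NEST,n,(0,255,0)),(CAS,c,(255,0,255))],"ov1",[560,150,0])
overlay("scene",[(NEST,n,(0,255,0)),(CAS,c,(255,0,255))],"ov2",[560,150,0])
E
```

```text
nest ('scene', 'top') [6.41473e+02 2.26444e+02 7.20000e-02] 1-IoU 0.183
nest ('scene',) [6.40614e+02 2.25637e+02 8.80000e-02] 1-IoU 0.202
nest ('top',) [6.42199e+02 2.26212e+02 6.20000e-02] 1-IoU 0.153
cassette ('scene', 'top') [4.69414e+02 9.05020e+01 4.05000e-01] 1-IoU 0.328
cassette ('scene',) [4.69155e+02 9.07610e+01 4.03000e-01] 1-IoU 0.182
cassette ('top',) [4.72905e+02 9.19190e+01 3.90000e-01] 1-IoU 0.47
real	0m5.121s
user	0m3.175s
sys	0m0.099s
```

View pics/ov1.png

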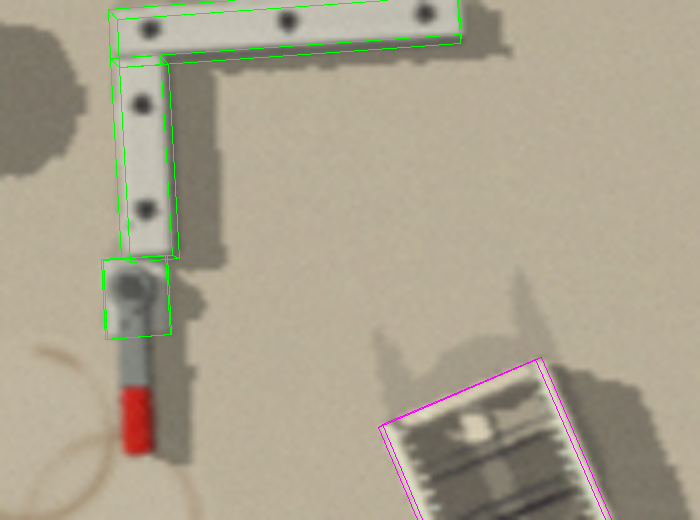

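View pics/ov2.png

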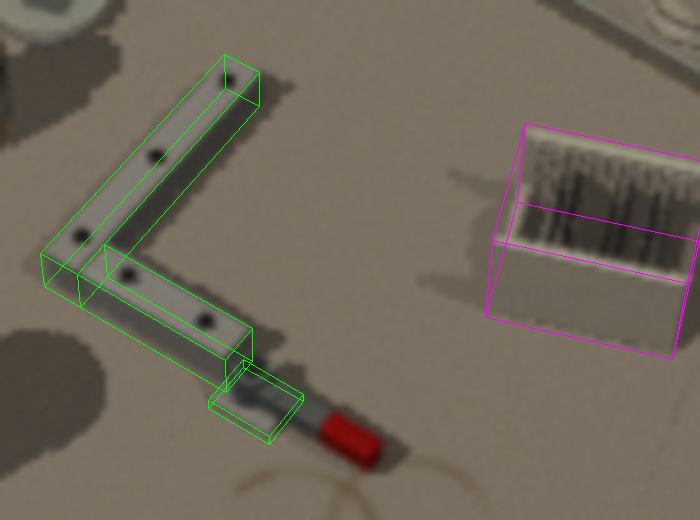

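Fit check: in the top crop the nest outline follows both bars to within about 1.5 mm, and the cassette outline (far edge near (380,427)–(541,358)) fits as well. I'm using nest ≈ (641.8, 226.3, 0.065) and cassette ≈ (469.5, 90.5, 0.40). Next is pushing on the near end, curving clockwise to the nest angle.

```bash
cat >> h.py <<'E'
from scipy.spatial.transform import Rotation as Ro
NP=np.array([641.8,226.3,.065])
def rot(a):
    c,s=np.cos(a),np.sin(a); return Ro.from_matrix(np.array([[0,c,s],[0,s,-c],[-1,0,0]])).as_rotvec()
def F():
    o=robot.observe(); return np.array(o["contact_force"]),o
def say(m=""):
    f,o=F(); print(m,"t",round(o["t"],2),"tcp",np.round(o["tcp_pos"],1),"F",np.round(f,1),"w",round(o["grip_width"],2))
E
python3 - <<'E'
from h import *
c=np.array([469.5,90.5,.40]); D=42.5+10
s=w(c,[[-D-15,0,0]])[0]
# choose jaw sense by j7
best=None
for k in (0,np.pi,-np.pi):
    q=kin.ik([s[0],s[1],150],rot(c[2]+np.pi/2+k)); 
    if q is not None:
        print(k,np.round(q,2))
        q2=kin.ik([s[0],s[1],8],rot(c[2]+np.pi/2+k)); print(None if q2 is None else np.round(q2,2))
for p,a in (((540,110),.065+np.pi/2),((600,110),.065),((600,110),.065+np.pi),((480,260),.065),((480,260),.065+np.pi),((520,200),.065+np.pi/2),((520,200),.065-np.pi/2)):
    q=kin.ik([*p,8],rot(a)); print(p,round(a,2),None if q is None else np.round(q,2))
E
```

```text
0 [ 0.85  0.5  -1.29  2.16  0.61  0.93  1.17]
[ 0.52  0.67 -0.9   2.25  0.92  0.66  0.9 ]
3.141592653589793 [ 0.49  0.26 -0.81  2.17  0.26  0.8  -1.65]
[ 0.17  0.51 -0.48  2.27  0.52  0.47 -1.89]
-3.141592653589793 [ 0.49  0.26 -0.81  2.17  0.26  0.8  -1.65]
[ 0.17  0.51 -0.48  2.27  0.52  0.47 -1.89]
(540, 110) 1.64 [ 0.28  0.74 -0.7   1.93  0.71  0.73  0.79]
(600, 110) 0.07 [ 0.14  0.75 -0.52  1.79  0.52  0.74 -0.59]
(600, 110) 3.21 [ 0.58  1.25 -1.34  1.77  1.29  1.29  2.1 ]
(480, 260) 0.07 [ 0.12  0.83 -0.9   1.94  0.89  0.84 -1.22]
(480, 260) 3.21 [ 0.33  1.2  -1.34  1.93  1.28  1.24  1.7 ]
(520, 200) 1.64 [ 0.04  0.71 -0.61  1.92  0.61  0.7   0.7 ]
(520, 200) -1.51 [-0.09  0.66 -0.43  1.93  0.44  0.64 -2.31]
```

Run:
```python
from h import *
c=np.array([469.5,90.5,.40]); D=42.5+10; J=np.pi/2
say()
s=w(c,[[-D-15,0,0]])[0]
robot.movep([s[0],s[1],130],rot(c[2]+J)); grip(26/92,10); say("above")
robot.servo_line([s[0],s[1],7],120); say("down")
f0=F()[0]
# straight: 15 approach + 55
for d in (8,20,40,60,75):
    p=w(c,[[-D-15+d,0,0]])[0]; robot.servo_line([p[0],p[1],7],45); print(d,np.round(F()[0]-f0,1))
say("pushed")
snap("top","t1");
```

```text
t 1.8 tcp [ 218.5 -612.2  214.6] F [ 0.1  0.2 -0.6] w 1.0
above t 5.37 tcp [407.3  64.2 130. ] F [ 0.2 -0.4  0.1] w 0.28
down t 6.54 tcp [407.7  64.4   7.4] F [-0.7  1.   1.3] w 0.28
8 [ 0.2 -0.7 -1.1]
20 [ 0.6 -1.  -1.6]
40 [ 1.4 -1.5 -1.3]
60 [-0.1 -0.7 -1.6]
75 [ 0.3 -0.8 -1.1]
pushed t 8.95 tcp [476.8  93.7   7. ] F [-0.4  0.2  0.2] w 0.28
```

Run:
```python
from h import *
viewer.read_camera("scene")
c0=w([469.5,90.5,.4],[[60,0,0]])[0]
r=fit("cassette",CAS,[c0[0],c0[1],.4],("scene",))
overlay("top",[(CAS,list(r.values())[0],(255,0,255)),(NEST,NP,(0,255,0))],"ov3",[550,140,0])
```

```text
cassette ('scene',) [5.31287e+02 1.15439e+02 5.18000e-01] 1-IoU 0.445
cassette ('scene',) [5.31287e+02 1.15439e+02 5.18000e-01] 1-IoU 0.445
```

View pics/ov3.png

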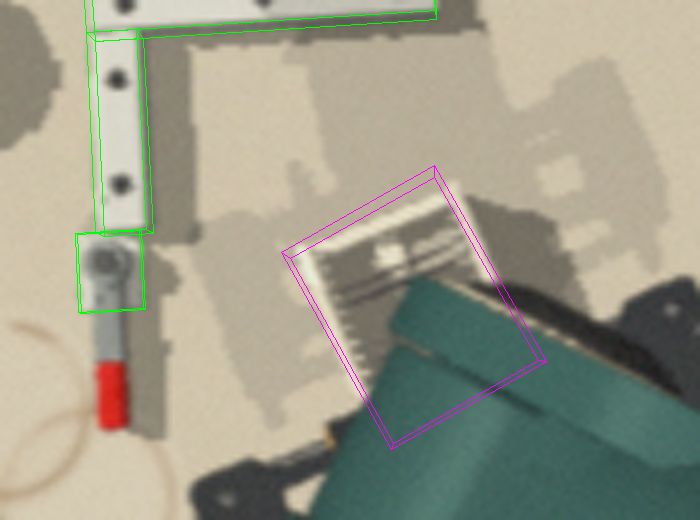

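The crop shows the cassette moved with its yaw kept: its far top corners are at (285,250) and (455,183), which gives about 0.38 rad. The magenta fit is off because the arm hides part of the cassette. Continuing with the clockwise arc.

Run:
```python
from h import *
J=np.pi/2
for p in ((285,250),(455,183)):
    u,v=np.round(proj("top",[550,140,0])); print(ray("top",u-70+p[0]/5,v-52+p[1]/5,56))
print(w([525.2,114.1,.39],[[42.5,33.5,0],[42.5,-33.5,0]]))
o=F()[1]; p=np.array(o["tcp_pos"][:2]); a=.40
for i in range(10):
    a-=.0335; p=p+6.7*np.array([np.cos(a+.017),np.sin(a+.017)])
    robot.servo_line([p[0],p[1],7],35,rot(a+J))
say("arc")
q=p-12*np.array([np.cos(a),np.sin(a)])
robot.servo_line([q[0],q[1],7],80); robot.servo_line([q[0]-40,q[1]-100,130],200)
say("clear")
viewer.read_camera("scene");viewer.read_camera("top")
g=p+52.5*np.array([np.cos(a),np.sin(a)])
print("expect",g,a)
r=fit("cassette",CAS,[g[0],g[1],a])
overlay("top",[(CAS,list(r.values())[0],(255,0,255)),(NEST,NP,(0,255,0))],"ov4",[580,160,0])
```

```text
[551.68518583 163.37218062  56.        ]
[577.37681831  98.76066626  56.        ]
[[551.77232314 161.24246115   0.        ]
 [577.24494695  99.27355414   0.        ]]
arc t 12.57 tcp [541.7 108.8   7. ] F [-0.9  0.2 -0.5] w 0.28
clear t 13.83 tcp [489.2   8.2 129.7] F [-0.5  0.3 -0.6] w 0.28
expect [593.65481368 112.1710881 ] 0.06500000000000011
cassette ('scene', 'top') [5.94133e+02 1.13814e+02 8.40000e-02] 1-IoU 0.337
cassette ('scene',) [5.94458e+02 1.13265e+02 7.50000e-02] 1-IoU 0.15
cassette ('top',) [5.92584e+02 1.13466e+02 7.30000e-02] 1-IoU 0.525
```

View pics/ov4.png

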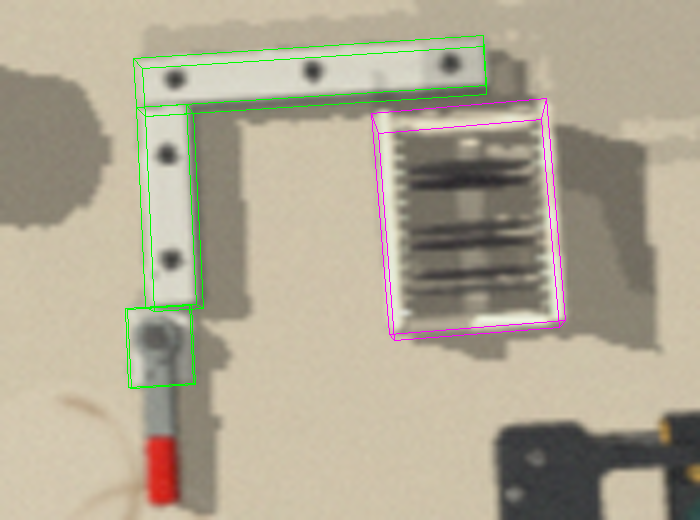

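The cassette now sits at about (594, 113.5, 0.07), with its outline matching at (375,112)–(563,325). It is about 12 mm short of the back bar and 75 mm short of the side bar. Next I'll push it sideways to within 8 mm of the side bar, then forward onto the back bar while watching force.

```bash
cat >> h.py <<'E'
J=np.pi/2
def N(x,y,z): q=w(NP,[[x,y,0]])[0]; return [q[0],q[1],z]
def go(x,y,z=7,feed=40): robot.servo_line(N(x,y,z),feed)
def press(x,y,dx,dy,maxd,lim=4,step=.7):
    """advance from nest-frame (x,y) along (dx,dy) until force against motion exceeds lim"""
    d=np.array([dx,dy]); dw=w([0,0,NP[2]],[[dx,dy,0]])[0]; f0=F()[0]; n=0; log=[]
    go(x,y)
    while n<maxd:
        n+=step; go(x+dx*n,y+dy*n,feed=20); f=-(F()[0]-f0)@dw; log.append(round(f,1))
        if f>lim: break
    print("press stop at",np.round([x+dx*n,y+dy*n],1),"adv",round(n,1),"F",log[-14:]); return x+dx*n,y+dy*n
E
python3 - <<'E'
from h import *
a=NP[2]
robot.movep(N(-55,-170,100),rot(a)); grip(42/92,10); say("above")
go(-55,-170,7,120); say("down")
go(-55,-150-4); go(-55,-51-43.5,7,40); say("side-pushed")
go(-55,-110,7,100); go(-55,-125,100,200)
viewer.read_camera("scene");viewer.read_camera("top")
r=fit("cassette",CAS,[*w(NP,[[-55,-46,0]])[0][:2],a],("scene",))
r=list(r.values())[0]; R=np.array([[np.cos(a),np.sin(a)],[-np.sin(a),np.cos(a)]]); print("nest frame",R@(r[:2]-NP[:2]),r[2]-a)
# front push
robot.movep(N(-130,-51,100),rot(a+J)); grip(26/92,10); 
go(-130,-51,7,120); say("down")
x,y=press(-112,-51,1,0,24); say()
snap("top","t5")
E
```

```text
above t 15.79 tcp [597.9  52.9 100. ] F [-0.1  0.7 -0.1] w 0.46
down t 16.72 tcp [598.5  53.4   7.6] F [ 0.6  0.1 -0.1] w 0.46
side-pushed t 18.91 tcp [593.  128.4   6.9] F [ 0.3 -0.   0.5] w 0.45
cassette ('scene',) [5.9065e+02 1.7393e+02 5.1000e-02] 1-IoU 0.161
cassette ('scene',) [5.9065e+02 1.7393e+02 5.1000e-02] 1-IoU 0.161
nest frame [-54.44356436 -48.93702382] -0.013928135183103617
down t 22.44 tcp [515.8 167.4   7.5] F [-0.1 -0.2 -0.3] w 0.28
press stop at [-94.5 -51. ] adv 17.5 F [np.float64(-0.0), np.float64(0.9), np.float64(0.5), np.float64(0.1), np.float64(0.4), np.float64(0.0), np.float64(0.3), np.float64(0.3), np.float64(0.8), np.float64(1.0), np.float64(1.0), np.float64(0.7), np.float64(3.0), np.float64(5.4)]
 t 29.29 tcp [549.7 169.3   6.9] F [-5.5 -0.6  1.7] w 0.29
```

Back bar contact came at nest x ≈ −94.5, where 85 + 10 predicts −95. Now the final push onto the side bar.

Run:
```python
from h import *
a=NP[2]
go(-105,-51,7,100); go(-125,-60,100,200)
robot.movep(N(-45,-112,100),rot(a)); grip(42/92,10)
go(-45,-112,7,120)
go(-45,-81,7,40); say()
x,y=press(-45,-81,0,1,9,lim=5); say()
go(x,y-8,7,100); go(x-10,y-30,100,200)
# re-seat on back bar
robot.movep(N(-115,-34,100),rot(a+J)); grip(26/92,10)
go(-115,-34,7,120); go(-97.5,-34,7,60)
x,y=press(-97.5,-34,1,0,7,lim=5); say()
go(x-10,y,7,100); go(x-25,y-60,100,200)
viewer.read_camera("scene");viewer.read_camera("top")
r=fit("cassette",CAS,[*w(NP,[[-42.5,-34,0]])[0][:2],a])
for v in r.values(): R=np.array([[np.cos(a),np.sin(a)],[-np.sin(a),np.cos(a)]]); print("nest frame",R@(v[:2]-NP[:2]),v[2]-a)
for c in("scene","top"): print(pin("latch_pivot",c)[:2],pin("latch_end",c)[:2])
overlay("top",[(CAS,[*w(NP,[[-42.5,-34,0]])[0][:2],a],(255,0,255)),(NEST,NP,(0,255,0))],"ov6",[590,190,0])
say()
```

```text
t 33.62 tcp [601.9 142.9   6.8] F [-0.1  0.2  0.9] w 0.46
press stop at [-45.  -78.2] adv 2.8 F [np.float64(0.5), np.float64(1.2), np.float64(2.3), np.float64(5.3)]
 t 34.88 tcp [602.  144.2   7. ] F [-1.8 -5.2  2.6] w 0.46
press stop at [-94. -34.] adv 3.5 F [np.float64(1.3), np.float64(1.6), np.float64(1.1), np.float64(4.1), np.float64(6.4)]
 t 40.16 tcp [548.8 186.3   6.9] F [-5.6 -1.   3.5] w 0.28
cassette ('scene', 'top') [6.01538e+02 1.89667e+02 6.30000e-02] 1-IoU 0.454
cassette ('scene',) [6.01708e+02 1.87754e+02 9.70000e-02] 1-IoU 0.261
cassette ('top',) [5.98090e+02 1.89495e+02 5.90000e-02] 1-IoU 0.648
nest frame [-42.55630197 -33.94001544] -0.0022946368900644554
nest frame [-42.51073783 -35.86008119] 0.03170489399507381
nest frame [-46.00833989 -33.88780997] -0.005654507543169415
[(array([551.1, 234.2,  14.1]), 0.77)] [(array([485.5, 231.3,  16.4]), 0.6)]
[] []
 t 41.57 tcp [529.  125.1  99.7] F [ 0.6  0.1 -0.1] w 0.28
```

View pics/ov6.png

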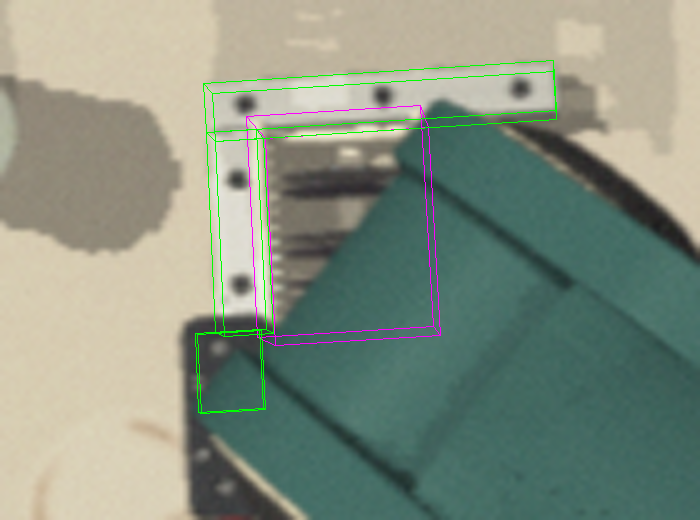

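The cassette follows the predicted seated outline closely. Both presses stopped where expected: TCP at −94 in x and −78.2 in y. Now the latch, with the fingers shut and sweeping with the arm.

Run:
```python
from h import *
z=11
def pose(q,off,r=48):
    th=q+2.93; d=np.array([np.cos(th),np.sin(th)]); t=np.array([-d[1],d[0]])
    p=np.array([-92.5,18])+r*d-off*t
    return N(p[0],p[1],z),rot(NP[2]+th-np.pi),w([0,0,NP[2]],[[t[0],t[1],0]])[0]
p,o,_=pose(.23,32)
robot.servo_line([529,125,120],100)
robot.movep([p[0],p[1],110],o); grip(0,10); say("above")
robot.servo_line(p,130); say("down")
f0=F()[0]
p,o,_=pose(.23,18); robot.servo_line(p,60)
for q in np.arange(.3,1.66,.15): 
    p,o,t=pose(q,16); robot.servo_line(p,60,o); print(round(q,2),np.round(-(F()[0]-f0)@t,1),end="; ")
q=1.66
while q<1.87:
    q+=.012; p,o,t=pose(min(q,1.79),16-max(0,q-1.79)*50); robot.servo_line(p,25,o); f=-(F()[0]-f0)@t; print(round(q,3),round(f,1),end="; ")
    if f>5: break
say("end")
p,o,_=pose(1.78,40); robot.servo_line(p,100); robot.servo_line([p[0],p[1],110],200)
robot.movep([p[0]-20,p[1]-250,200],o); say("clear")
viewer.read_camera("scene")
A=NP[2]
r=fit("cassette",CAS,[*w(NP,[[-42.5,-34,0]])[0][:2],A])
for v in r.values(): R=np.array([[np.cos(A),np.sin(A)],[-np.sin(A),np.cos(A)]]); print("nest frame",R@(v[:2]-NP[:2]),v[2]-A)
th=1.78+2.93
ARM=[w([-92.5,18,th],box(6,66,-6,6,7,21))]
overlay("top",[(CAS,[*w(NP,[[-42.5,-34,0]])[0][:2],A],(255,0,255)),(NEST,NP,(0,255,0)),(ARM,NP,(255,0,0))],"ov7",[590,190,0])
```

```text
above t 43.85 tcp [497.9 266.1 110. ] F [-0.3  0.4 -0.1] w 0.0
down t 44.76 tcp [498.3 266.6  11.6] F [-0.3  0.1  1.1] w 0.01
0.3 0.9; 0.45 -0.8; 0.6 -0.1; 0.75 -0.4; 0.9 -0.0; 1.05 0.2; 1.2 -0.0; 1.35 0.5; 1.5 0.5; 1.65 -0.8; 1.672 -0.5; 1.684 -0.3; 1.696 0.6; 1.708 -0.3; 1.72 0.4; 1.732 0.2; 1.744 0.5; 1.756 0.6; 1.768 -0.4; 1.78 0.7; 1.792 3.4; 1.804 5.8; end t 51.09 tcp [535.4 189.1  10.9] F [-6.  -1.7  2.5] w 0.0
clear t 53.17 tcp [491.2 -61.1 199.4] F [-0.2 -0.4  0.4] w 0.0
cassette ('scene', 'top') [6.01604e+02 1.89583e+02 6.30000e-02] 1-IoU 0.5
cassette ('scene',) [6.05306e+02 1.85984e+02 2.90000e-02] 1-IoU 0.296
cassette ('top',) [5.96660e+02 1.90298e+02 7.40000e-02] 1-IoU 0.701
nest frame [-42.49602899 -34.02814434] -0.0017788913662656475
nest frame [-39.03595699 -37.86037935] -0.03593066908345231
nest frame [-47.38332421 -32.99392616] 0.009301481461182343
```

View pics/ov7.png

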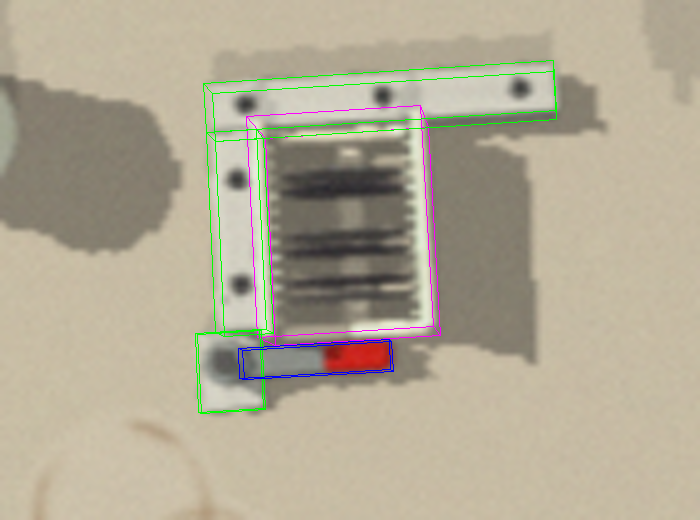

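Run:
```python
from h import *
viewer.read_camera("top")
for n in "puck beaker amber_bottle shipper pen dish".split(): print(n,pin(n,"top")[:1])
overlay("scene",[],"s8",[600,200,0],(50,40),8)
```

```text
puck [(array([765. ,   7.4,  -1.8]), 0.68)]
beaker [(array([640.6, 352.6,  -4.7]), 0.7)]
amber_bottle []
shipper [(array([ 415.2, -110. ,   -1. ]), 0.97)]
pen [(array([551.4, 167.8,  14.4]), 0.68)]
dish [(array([770. , 116.7,  -3.5]), 0.71)]
```

View pics/s8.png

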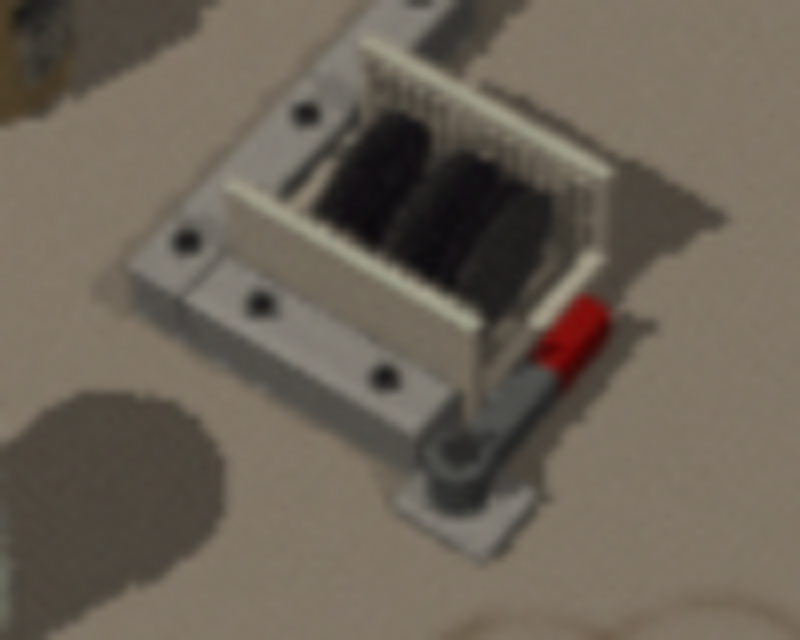

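The scene crop shows the cassette wall against the side bar with no visible gap, from (230,190) to (470,410). The latch lies across the near end at (460,450)–(600,315). Handing in.

Run:
```python
from h import *
say(); print(robot.job_done())
```

```text
t 53.77 tcp [491.4 -62.1 200. ] F [ 0.2  0.4 -0. ] w 0.01
the job is handed in; nothing more can be done
None
```

The job is handed in: I pushed the cassette along the bench until it sat against both stop bars, then swung the latch shut across its near end. It took 53.8 s of the 72 s allowed, with the arm held clear at the end.

- **Cassette:** The pushes onto both bars stopped firmly at about 5–6 N, within about 1 mm of the seated position I expected. The last pictures show no visible gap at the side bar.
- **Latch:** It met its hard stop at about 1.79 rad (1.78 is fully shut), and its outline matches the fully shut position.
- **Checks that disagreed:** With the cassette in the nest, fits using one camera alone were up to about 5 mm off. The two cameras together gave (−42.5, −34.0) mm, which is the seated centre. These fits matched the masks poorly, so I relied on the contact forces and pictures.
- **Other things on the bench:** The puck, beaker, shipper and dish were found within about 4 mm of where they started, which is the networks' accuracy. The last network check missed the bottle and mistook the latch for the pen. I didn't confirm either of those two, but no planned move went near them.

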